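# Stock check with a touch-reader wand

## Task

Log the three jars with the reader wand: take it from its stand and, going from the smallest jar to the tallest, set its tip on the steel stud in the sloping front of each jar's station, square to the slope, and press gently until the stud sinks about halfway (5 to 8 N), holding for about a second. Feel for each stud, as they stand out by different amounts, and never force one hard against its stop. Then put the wand back upright in its stand, fully home, let go, and leave the jars and everything else where they stand.

Things in the scene. Friction and masses are not known exactly. Their poses are not given: they have to be found in the camera images.
- wand: hand-held reader wand, 152 mm long, 120 g: grey square grip 24 x 24 mm (6 to 82 mm above the origin, sides along x and y), black flange 40 mm across and 6 mm thick under it, thin steel stem 12 mm across whose round tip ends 70 mm below the origin. Origin on the axis at the flange's underside; z from tip to grip. Starts upright in its stand
- wand_tip (a point): the very end of the wand's round steel tip
- stand: the wand's stand: a fixed dark wooden block 80 x 80 mm, 85 mm high, with one upright hole 25 mm across through its middle. Origin at the centre of its underside; z up. The wand's stem hangs in the hole and its flange rests on the block's top
- bay_small: station of the smallest jar: fixed pale wooden desk 140 mm deep, 100 mm wide, its flat top (70 mm high, 80 mm deep) carrying the jar, its front sloping down from 70 to 28 mm high at 35 degrees. Origin under the desk, 30 mm in front of the middle of the flat top; the slope faces its own -x; z up. The stations swap places from start to start
- port_small: reading point on the slope of the smallest jar's station: black round plate 54 mm across with a flat sprung steel stud 22 mm across. Origin on the slope at the stud's axis; z straight out of the slope along the stud, 35 degrees from vertical. The stud's top lies 12 to 22 mm out along z, set differently on each, not reported. Spring 2.5 N per mm, hard stop after 5 mm
- bay_medium: station of the middle-sized jar: fixed pale wooden desk 140 mm deep, 100 mm wide, its flat top (70 mm high, 80 mm deep) carrying the jar, its front sloping down from 70 to 28 mm high at 35 degrees. Origin under the desk, 30 mm in front of the middle of the flat top; the slope faces its own -x; z up. The stations swap places from start to start
- port_medium: reading point on the slope of the middle-sized jar's station: black round plate 54 mm across with a flat sprung steel stud 22 mm across. Origin on the slope at the stud's axis; z straight out of the slope along the stud, 35 degrees from vertical. The stud's top lies 12 to 22 mm out along z, set differently on each, not reported. Spring 2.5 N per mm, hard stop after 5 mm
- bay_large: station of the tallest jar: fixed pale wooden desk 140 mm deep, 100 mm wide, its flat top (70 mm high, 80 mm deep) carrying the jar, its front sloping down from 70 to 28 mm high at 35 degrees. Origin under the desk, 30 mm in front of the middle of the flat top; the slope faces its own -x; z up. The stations swap places from start to start
- port_large: reading point on the slope of the tallest jar's station: black round plate 54 mm across with a flat sprung steel stud 22 mm across. Origin on the slope at the stud's axis; z straight out of the slope along the stud, 35 degrees from vertical. The stud's top lies 12 to 22 mm out along z, set differently on each, not reported. Spring 2.5 N per mm, hard stop after 5 mm
- jar_small: the smallest jar, brown glass with black cap and blank label, 75 mm tall, 52 mm across, standing loose on its own station's flat top. Origin at the centre of its underside; z up
- jar_medium: the middle-sized jar, brown glass with black cap and blank label, 115 mm tall, 64 mm across, standing loose on its own station's flat top. Origin at the centre of its underside; z up
- jar_large: the tallest jar, brown glass with black cap and blank label, 160 mm tall, 76 mm across, standing loose on its own station's flat top. Origin at the centre of its underside; z up
- mortar: bystander: white bowl 96 mm across, 62 mm high, loose on the bench; origin at the centre of its underside
- bottle: bystander: small brown bottle 44 mm across, 85 mm high, loose on the bench; origin at the centre of its underside
- weight: bystander: brass weight 34 mm across, 50 mm high, loose on the bench; origin at the centre of its underside
- scoop: bystander: steel spoon with wooden handle, 170 mm long, lying loose on the bench; origin under its middle
Mind the look-alikes: they are no part of the job. What is shaped like the wand but pink is not meant.

How it is judged:
By the outcome, as a careful person would: the job done as asked, in the order asked, and still so for the second after the job is handed in, with the robot touching nothing.
It also fails if it takes over 70 s, if anything falls off the work surface, if the arm or the gripper's body presses on something with over 40 N, if the wrist force passes 120 N, or if a joint passes its speed limit or range.

## Robot

A 7-joint arm with a two-finger parallel gripper is mounted at the origin on the work surface. World frame = base frame: x ahead of the robot, y to its left, z up, the work surface at z = 0. Lengths are in m, angles in rad, forces in N, time in s.
With the tool pointing down it reaches from about 0.4 to 0.85 m from the base axis. Payload 10.4 kg.
Tool frame: the origin (TCP) lies between the finger pads; the fingertips stand 19 mm ahead of it and the grasp point (between the pads) is the TCP (manip.tips_ahead is the distance from the TCP to the fingertips, in m); z points along the fingers, y is the line along which they close (so a half turn about z gives the same grasp; the last joint's range is limited). The gripper opens to 85 mm and grips with 20 to 120 N. Pads are 22 mm wide; open, the fingers measure 114 mm over their backs; the gripper's body (76 mm by 85 mm) begins 54 mm behind the grasp point. The pads swing forward as they close: fully open they stand 13 mm farther back than shut.
Start: joints at [-1.254, 0.332, -0.065, 1.46, 0.022, 1.35, -0.088], TCP at [0.208, 0.589, 0.25] pointing down, gripper open.
Joint ranges: [-2.6, 2.6], [-0.5, 2.12], [-1.47, 1.34], [0.16, 2.42], [-1.27, 4.41], [0.06, 2.06], [-2.6, 2.6]. Speed limits (rad/s): [2.22, 2.22, 2.79, 2.79, 3.14, 3.14, 3.14].

## Interface

Orientations are given as a unit quaternion [x, y, z, w].
In Python, from workcell import manip, viewer gives the robot as it stands.
- The arm moves only by the tool arm_command, never from a script. Its argument "series" is text: rows parted by semicolons, each of 5 numbers parted by spaces: the closure, from 0 (fully open) to 1 (shut), then the shift along the tool's x, y, z normalised to -1 to 1, where 1 is 0.4 m, then the turn about the tool's z normalised to -1 to 1, where 1 is 180 degrees. In form: jaw tx ty tz spin; .... A call has exactly 10 rows; each row shifts and turns the commanded pose from where the row before left it, along the tool's axes as they then stand; what a row does not reach is not made up. A row lasts 1/8 s, in which the tool goes at most 62.5 mm and 10.7 degrees, less where a joint would pass 70% of its speed; a pose out of reach is approached as far as the arm can. A call with a number of a shift or a turn outside -1 to 1 is refused whole. A call with a gripper value outside its range is refused whole. The fingers move at their own pace and stop on an object; "newtons" is the grip in N (left out, the last holds). Time passes only in rows, so rows that do not move let the fingers close, or fill a call up. It gives the time, the measured TCP pose, the force, the opening and the grip force at its end, in the units of the state.
- manip.get_obs(): the state, without advancing time (a new reading comes with each control period).
- viewer.camera(name): name is "scene" or "side" or "wrist"; returns a dict with "pixels" (384x512x3 uint8, red, green, blue), "intrinsics" (3x3 intrinsics, pixels), "extrinsics" (4x4, takes a point from world to camera coordinates). Camera axes: x right, y up, looking along -z (the intrinsics and any distortion apply to the point x, -y, -z); pixel columns grow to the right and rows downward; lengths in m; the calibration is good to about 2 mm. A picture is of the moment at which its call begins. There is no depth.
- manip.hand_in(): hands the job in; it is judged then, once.
The state is a dict: "clock": time; "joint_pos": joint angles; "joint_velocities": joint speeds; "tau": joint torques, N m; "position": TCP position; "ee_rot": TCP orientation; "ft_force": force on the tool from outside, world axes, zero at the start; "torque": the same for the moment, N m; "grip_width": opening from 0.0 (shut) to 1.0 (fully open); "grasp_force": force on a finger pad.
Only numpy, scipy, OpenCV 4.12 (cv2) and the standard library are available. Lean on these libraries where they do the work, as an engineer would, in place of code of your own. Each camera call takes 0.05 s, during which the arm holds its last target. There are 200 camera calls.

## Working session

There is one attempt and no reset: what is moved stays moved. The work goes in short steps, Python scripts to look and compute and a tool call to move; the robot and the scene stay as the last step left them, time stands still between calls to the robot, and variables do not carry over. Pictures are saved under pics/ and viewed, at most 10 in all, crops included, and the job is handed in when it is done.

Besides the shell and the picture viewer there is one more tool, called after ">>>" as name(argument=value, ...) on one line, values as JSON. arm_command: Moves the arm, as the interface text tells. Scaled input: -1 to 1 covers 0.4 m each way for a shift and 180 degrees each way for a turn. Its arguments: {"type":"object","properties":{"series":{"type":"string"},"newtons":{"type":"number"}},"required":["series"]}

```bash
ls; mkdir -p pics
python3 - <<'E'
from workcell import manip, viewer
import cv2,numpy as np
np.set_printoptions(precision=4,suppress=True)
o=manip.get_obs();print({k:np.round(v,3) for k,v in o.items()})
ims=[]
for n in ["scene","side"]:
    c=viewer.camera(n); print(n,c["intrinsics"],c["extrinsics"],[k for k in c])
    cv2.imwrite(f"pics/{n}0.png",cv2.resize(c["pixels"][:,:,::-1],(800,600),interpolation=cv2.INTER_CUBIC))
    np.savez(f"{n}0.npz",**{k:c[k] for k in("pixels","intrinsics","extrinsics")})
E
```

```text
pics
{'clock': np.float64(0.0), 'joint_pos': array([-1.254,  0.333, -0.065,  1.461,  0.022,  1.35 , -0.089]), 'joint_velocities': array([-0.001, -0.001, -0.001,  0.001, -0.   ,  0.001, -0.001]), 'tau': array([ -0.001, -62.544,   0.049, -39.16 ,   0.016,   0.01 ,   0.   ]), 'position': array([0.208, 0.589, 0.25 ]), 'ee_rot': array([ 0.169,  0.986, -0.001, -0.   ]), 'ft_force': array([-0.093, -0.244,  0.032]), 'torque': array([-0.   ,  0.019,  0.032]), 'grasp_force': np.float64(0.0), 'grip_width': np.float64(1.002)}
scene [[437.0508   0.     253.6908]
 [  0.     437.0508 190.4272]
 [  0.       0.       1.    ]] [[ 0.6769  0.7361  0.0041 -0.3649]
 [-0.5085  0.4636  0.7256  0.228 ]
 [ 0.5322 -0.4932  0.6881 -1.5223]
 [ 0.      0.      0.      1.    ]] ['pixels', 'intrinsics', 'extrinsics']
side [[404.1931   0.     262.201 ]
 [  0.     404.1931 192.0854]
 [  0.       0.       1.    ]] [[-0.9904 -0.1385  0.0008  0.558 ]
 [ 0.0667 -0.4716  0.8793 -0.1468]
 [-0.1214  0.8709  0.4763 -1.0144]
 [ 0.      0.      0.      1.    ]] ['pixels', 'intrinsics', 'extrinsics']
```

View pics/scene0.png

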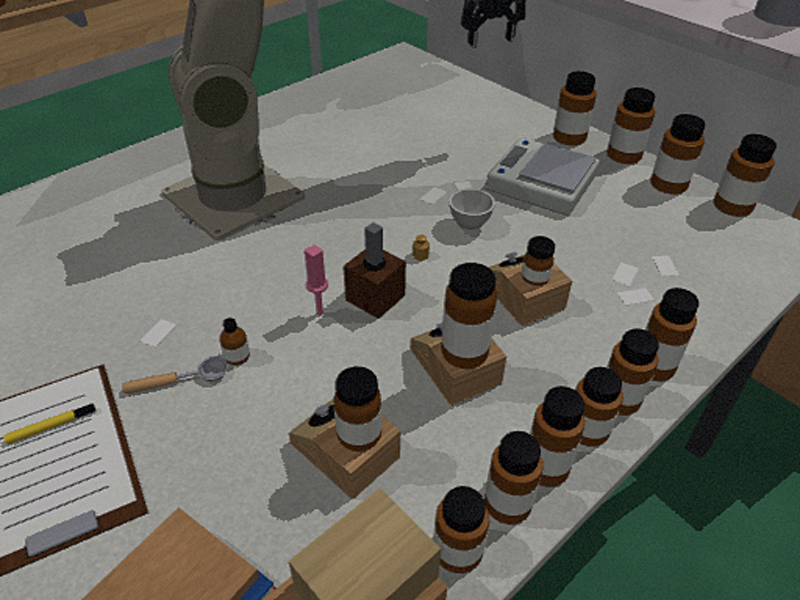

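View pics/side0.png

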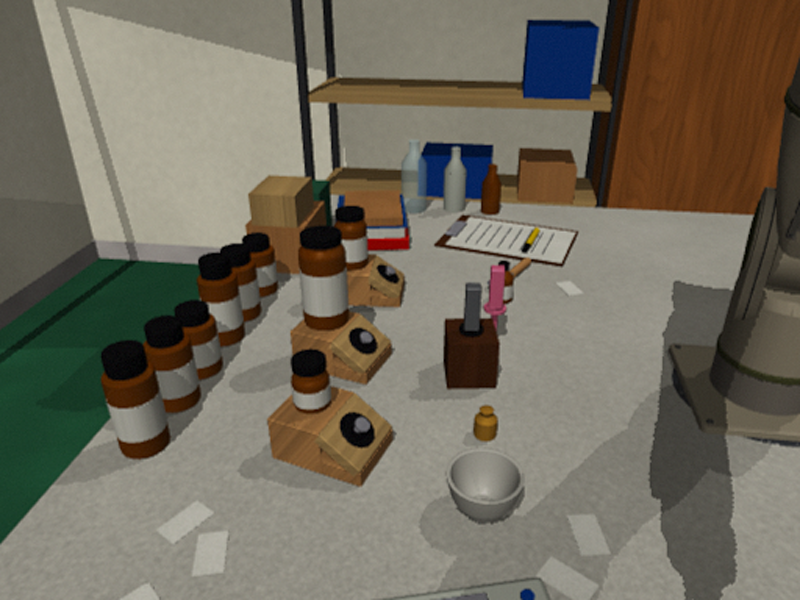

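The side view shows the grey wand in its stand at about (472,320), with a pink look-alike at (497,290). The station studs are at (361,426) for the small jar, (363,340) for the tallest and (388,272) for the middle one. Next I'll enlarge these areas to get precise pixels and confirm which is which.

Run:
```python
import cv2,numpy as np
T={"side":[(165,240),(180,185),(200,140),(265,175)],"scene":[(290,145),(250,190),(175,245),(190,138)]}
for n,t in T.items():
    im=np.load(f"{n}0.npz")["pixels"][:,:,::-1]; tiles=[]
    for x,y in t:
        c=cv2.resize(im[y:y+75,x:x+100],(400,300),interpolation=cv2.INTER_CUBIC)
        c=cv2.convertScaleAbs(c,alpha=1.5,beta=10)
        for k in range(0,100,10):
            cv2.line(c,(k*4,0),(k*4,300),(255,255,0) if (x+k)%50==0 else (90,120,90),1)
        for k in range(0,75):
            if (y+k)%10==0: cv2.line(c,(0,k*4),(400,k*4),(90,120,90),1); cv2.putText(c,str(y+k),(0,k*4+4),0,.35,(0,255,255),1)
        for k in range(0,100,20): cv2.putText(c,str(x+k),(k*4,10),0,.35,(0,255,0),1)
        tiles.append(c)
    cv2.imwrite(f"pics/{n}_t.png",np.vstack([np.hstack(tiles[:2]),np.hstack(tiles[2:])]))
```

```text
(no output)
```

View pics/side_t.png

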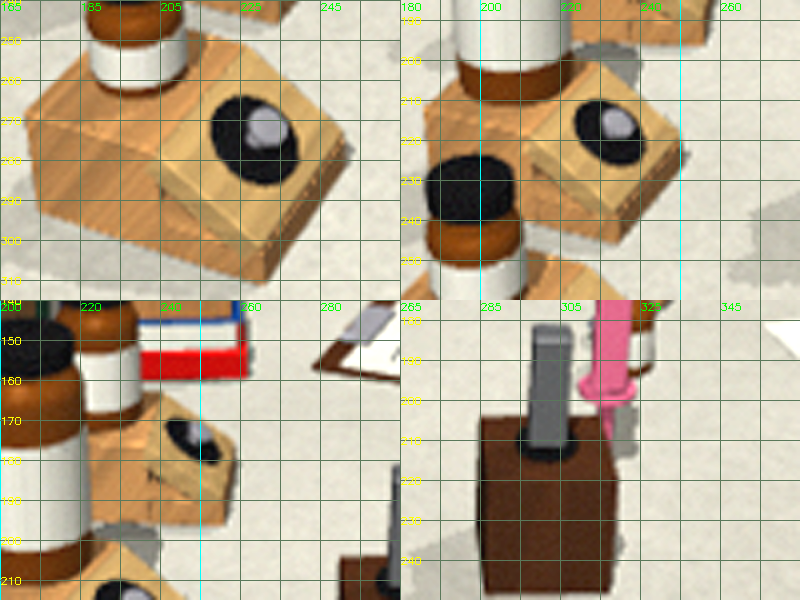

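View pics/scene_t.png

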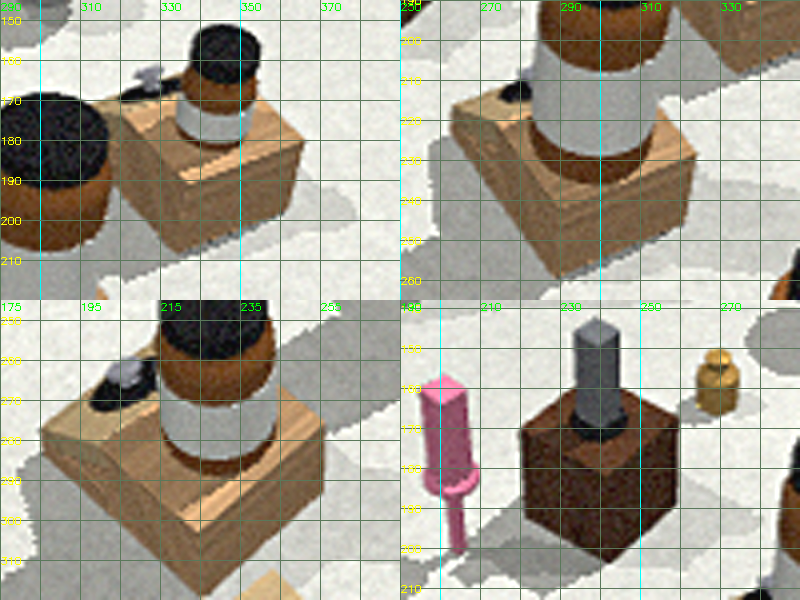

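The wand I need is the grey one in the dark stand, at side (301,200) and scene (239,160). The pink piece at side (316,185) and scene (203,165) has the same shape but is the wrong colour. The corner pixels are readable, so I'll fit the poses.

```bash
cat > fit.py <<'E'
import numpy as np
from scipy.optimize import least_squares
np.set_printoptions(precision=4,suppress=True)
C={n:np.load(f"{n}0.npz") for n in("scene","side")}
def proj(n,P,c=None):
    c=c or C[n]; E=c["extrinsics"];p=np.atleast_2d(P)@E[:3,:3].T+E[:3,3]; K=c["intrinsics"]
    return np.c_[K[0,2]+K[0,0]*p[:,0]/-p[:,2], K[1,2]+K[1,1]*-p[:,1]/-p[:,2]]
def pose(q,L):
    c,s=np.cos(q[2]),np.sin(q[2]); return np.array(L)@np.array([[c,s,0],[-s,c,0],[0,0,1]])+[q[0],q[1],0]
def fit(obs,q0):
    def r(q): return np.concatenate([(proj(n,pose(q,np.array([l])/1000.))-u).ravel() for n,l,u in obs])
    s=least_squares(r,q0,loss="soft_l1"); return s.x,r(s.x).reshape(-1,2)
E
cat > run.py <<'E'
from fit import *
S,D="scene","side"
F=lambda y:(-70,y,28);FB=lambda y:(-70,y,0);G=lambda y:(-10,y,70);R=lambda y:(70,y,70);RB=lambda y:(70,y,0)
B={"small":[(D,G(50),(204,285)),(D,G(-50),(224.5,250.5)),(D,F(50),(230.5,300.8)),(D,FB(50),(232,310.5)),(D,F(-50),(251,273.8)),(D,FB(-50),(252.5,278)),(D,R(50),(171,269.5)),(D,RB(50),(175,293)),(D,(-40,0,49),(228.8,275)),
 (S,RB(-50),(335,208)),(S,R(50),(365.8,179.5)),(S,RB(50),(362.5,197.5)),(S,R(-50),(336.8,191))],
"large":[(D,G(50),(212.5,221)),(D,F(50),(233.8,238.8)),(D,FB(50),(234,245.8)),(D,F(-50),(250.8,220)),(D,FB(-50),(251.8,223.8)),(D,G(-50),(231.3,200.5)),(D,R(50),(186,211)),(D,(-40,0,49),(232.5,218)),
 (S,RB(-50),(289.5,259.5)),(S,R(-50),(290,242.5)),(S,R(50),(324.3,228.8)),(S,RB(50),(321,245.5)),(S,F(-50),(262.5,216)),(S,FB(-50),(263,223)),(S,G(-50),(273.8,221))],
"medium":[(D,F(-50),(258.8,178.8)),(D,F(50),(256,191)),(D,FB(50),(256.5,196)),(D,G(50),(237.5,182.5)),(D,G(-50),(242,163.8)),(D,(-40,0,49),(248.5,175)),
 (S,RB(-50),(226,319)),(S,R(-50),(225,302.5)),(S,R(50),(256,277.5)),(S,RB(50),(255.5,292.5)),(S,F(-50),(185.5,277.5)),(S,FB(-50),(185,283.8)),(S,G(-50),(201,287.5))],
"stand":[(S,(40,-40,0),(243,203.5)),(S,(-40,-40,0),(221.3,193)),(S,(40,40,0),(259.3,189.8)),(S,(-40,-40,85),(220.3,170.5)),(S,(40,40,85),(260,168.5)),(S,(40,-40,85),(241,179.3)),
 (D,(0,0,167),(302.5,182.5)),(S,(0,0,167),(239.3,145.5)),(D,(40,40,0),(286.8,248)),(D,(-40,40,0),(317,247.5))]}
for k,o in B.items():
    q,r=fit(o,[.55,0,0]); print(k,q,np.degrees(q[2]),"rms",np.sqrt((r**2).mean()),np.abs(r).max(1).round(1))
# stud tops: closest axis protrusion
E
python3 run.py
```

```text
small [ 0.6411  0.2269 -0.2438] -13.969431532148809 rms 1.775386198778989 [7.2 1.6 1.  1.1 2.2 3.3 1.2 1.3 0.4 1.2 0.6 0.6 0.4]
large [ 0.6799  0.0046 -0.2653] -15.201183145725654 rms 1.0985767785184652 [2.7 1.3 0.8 2.  2.9 1.2 1.2 0.6 1.5 0.9 1.4 0.2 0.6 1.2 1.2]
medium [ 0.6838 -0.2407  0.0756] 4.332066779389545 rms 2.3545083852654165 [4.4 2.5 0.5 6.8 2.1 0.8 0.6 0.4 3.3 0.7 1.7 0.2 6.6]
stand [0.4636 0.0155 0.1816] 10.40217021685879 rms 0.940460563128521 [0.7 0.6 1.  0.8 1.7 2.8 0.2 0.2 1.4 0.5]
```

```bash
cat >> run.py <<'E'
print("---no ridge; stud fit")
stud={"small":[(D,(232,271.8)),(S,(327,163.8))],"large":[(D,(234.5,216))],"medium":[(D,(250,173)),(S,(207,263))]}
out={}
for k,o in B.items():
    o=[t for t in o if not (t[1][0]==-10)]
    q,r=fit(o,[.55,0,0]); out[k]=q; print(k,q,np.degrees(q[2]),"rms",np.sqrt((r**2).mean()),np.abs(r).max(1).round(1))
    if k in stud:
        for n,u in stud[k]:
            for h in (12,17,22): print(n,h,proj(n,pose(q,[[-.04-h*.000574,0,.049+h*.000819]]))[0]-u)
np.save("poses.npy",out)
E
python3 run.py | sed -n '/---/,$p'
```

```text
---no ridge; stud fit
small [ 0.641   0.2261 -0.2465] -14.120749178078858 rms 1.114585435563261 [1.1 0.8 2.4 3.2 1.5 1.1 0.6 1.5 0.4 0.8 0.2]
side 12 [-0.4383 -0.2903]
side 17 [ 0.725  -1.4881]
side 22 [ 1.8962 -2.694 ]
scene 12 [-0.6246  0.0257]
scene 17 [-1.0296 -1.6023]
scene 22 [-1.4353 -3.2328]
large [ 0.6801  0.0044 -0.2672] -15.308679102960959 rms 1.031474246592328 [1.3 0.8 2.  2.9 1.3 0.7 1.5 0.8 1.3 0.2 0.5 1.2]
side 12 [-0.4355 -0.5384]
side 17 [ 0.5055 -1.6547]
side 22 [ 1.4517 -2.7772]
medium [ 0.684  -0.2409  0.0715] 4.096996404915466 rms 1.4581878858044315 [4.4 2.5 0.6 0.8 0.8 0.6 3.1 0.7 1.7 0.3]
side 12 [-0.2023 -0.7247]
side 17 [ 0.6864 -1.8699]
side 22 [ 1.5781 -3.0189]
scene 12 [-1.6979 -1.3867]
scene 17 [-2.6511 -3.1442]
scene 22 [-3.6069 -4.9065]
stand [0.4636 0.0155 0.1816] 10.40217021685879 rms 0.940460563128521 [0.7 0.6 1.  0.8 1.7 2.8 0.2 0.2 1.4 0.5]
```

>>> arm_command(series="0 -0.09 -0.095 0 0;0 -0.09 -0.095 0 0;0 -0.09 -0.095 0 0;0 -0.09 -0.095 0 0;0 -0.09 -0.095 0 0;0 -0.09 -0.095 0 0;0 -0.09 -0.095 0 0;0 -0.09 -0.095 0 0;0 -0.09 -0.095 0 0;0 -0.09 -0.095 0 0")

```text
clock: 1.35
position: [0.4213, 0.1093, 0.2502]
ee_rot: [0.169, 0.986, 0.0, -0.0]
ft_force: [1.3, -0.1, 0.6]
grip_width: 1.001
grasp_force: 0.0
```

>>> arm_command(series="0 -0.09 -0.095 0 0;0 -0.09 -0.095 0 0;0 0 0 0 0.056;0 0 0 0 0.056;0 0 0 0 0.056;0 0 0 0 0.056;0 0 0 0 0.056;0 0 0 0 0.055;0 0 0 0 0;0 0 0 0 0")

```text
clock: 2.6
position: [0.4635, 0.0154, 0.2502]
ee_rot: [0.64, 0.769, -0.0, -0.0]
ft_force: [0.3, 0.1, -0.5]
grip_width: 1.0
grasp_force: 0.0
```

```bash
cat > h.py <<'E'
from workcell import manip, viewer
from fit import *
import cv2,sys
from scipy.spatial.transform import Rotation as Ro
def st():
    o=manip.get_obs();R=Ro.from_quat(o["ee_rot"]).as_matrix()
    print("t",round(float(o["clock"]),2),"p",o["position"].round(4),"xang",round(np.degrees(np.arctan2(R[1,0],R[0,0])),2),"zax",R[:,2].round(3),"F",o["ft_force"].round(2),"w",round(float(o["grip_width"]),3),"g",round(float(o["grasp_force"]),1),"j7",o["joint_pos"][6].round(2)); return o,R
def go(t,R,p): print("shift(norm)",(R.T@(np.array(t)-p)/.4).round(4))
def snap(n,f):
    c=viewer.camera(n);np.savez(f"{f}.npz",**{k:c[k] for k in("pixels","intrinsics","extrinsics")}); return c
E
python3 - <<'E'
from h import *
o,R=st(); c=snap("wrist","w1"); print(c["extrinsics"])
cv2.imwrite("pics/w1.png",cv2.convertScaleAbs(cv2.resize(c["pixels"][:,:,::-1],(800,600)),alpha=1.4))
E
```

```text
t 2.6 p [0.4635 0.0154 0.2502] xang 100.45 zax [-0.  0. -1.] F [ 0.3   0.09 -0.54] w 1.0 g 0.0 j7 0.03
[[ 0.9834  0.1816  0.0003 -0.4585]
 [-0.1753  0.9497 -0.2595  0.1002]
 [-0.0475  0.2551  0.9657 -0.36  ]
 [ 0.      0.      0.      1.    ]]
```

View pics/w1.png

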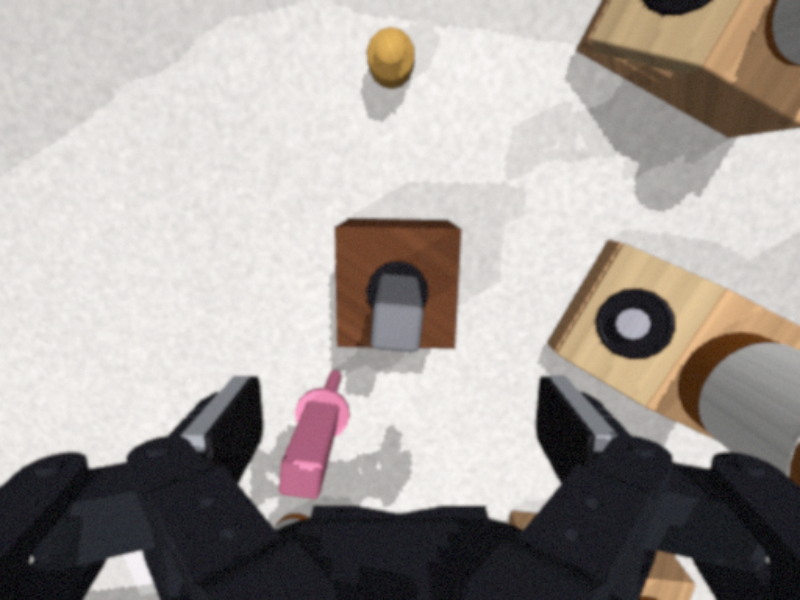

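The wrist view shows the grey wand in the stand, with its top at (396,350), nearly in line with the tool's axes. The pink one is at (315,450). The tallest jar's stud is at (632,323), with its plate centred at (636,323). I'll refine the stand and large-station poses from this view.

Run:
```python
from fit import *
C["w1"]=np.load("w1.npz"); s=lambda a,b:(a/1.5625,b/1.5625); W="w1"
st=[(W,(-40,40,85),s(337,229)),(W,(40,40,85),s(461,230)),(W,(-40,-40,85),s(338,347)),(W,(40,-40,85),s(456,348)),(W,(0,0,167),s(396,349-2))]
q,r=fit(st,[.46,.015,.18]);print("stand",q,np.degrees(q[2]),r.round(1).tolist())
print("top at",proj(W,pose(q,[[0,0,.167]]))*1.5625, "flange", proj(W,pose(q,[[0,0,.091]]))*1.5625)
lg=[(W,(-70,50,28),s(620,245)),(W,(-70,-50,28),s(556,347)),(W,(-10,50,70),s(727,290)),(W,(-10,-50,70),s(657,408)),(W,(-40,0,49),s(637,323))]
q,r=fit(lg,[.68,0,-.26]);print("large",q,np.degrees(q[2]),r.round(1).tolist())
for h in(12,17,22): print(h,proj(W,pose(q,[[-.04-h*.000574,0,.049+h*.000819]]))*1.5625)
# pink: base & top
```

```text
stand [0.4627 0.014  0.1723] 9.869656481940464 [[-1.8, -0.1], [0.5, 0.1], [-0.4, 1.3], [0.1, 1.4], [0.6, -10.6]]
top at [[396.9361 330.4813]] flange [[397.356  293.7187]]
large [ 0.6824  0.0044 -0.223 ] -12.779211879988285 [[1.1, -1.0], [1.6, 6.5], [0.1, -2.7], [-4.4, 0.2], [-0.9, 1.0]]
12 [[634.2135 324.962 ]]
17 [[633.5968 325.1472]]
22 [[632.9638 325.3374]]
```

Run:
```python
from fit import *
c=np.load("w1.npz");E=c["extrinsics"];K=c["intrinsics"]
def ray(u,v,z):
    d=E[:3,:3].T@np.array([(u/1.5625-K[0,2])/K[0,0],-(v/1.5625-K[1,2])/K[1,1],-1]);o=-E[:3,:3].T@E[:3,3]; return o+d*(z-o[2])/d[2]
for u,v,z in[(335,375,0),(322,412,.073),(302,475,.152),(390,45,.05)]: print(ray(u,v,z))
```

```text
[ 0.4255 -0.0898  0.    ]
[ 0.4255 -0.0872  0.073 ]
[ 0.4267 -0.0838  0.152 ]
[0.4303 0.1637 0.05  ]
```

>>> arm_command(series="0 0 0 0.08 0;0 0 0 0.08 0;0 0 0 0.08 0;0 0 0 0.035 0;0.5 0 0 0 0;1 0 0 0 0;1 0 0 0 0;1 0 0 0 0;1 0 0 0 0;1 0 0 0 0", newtons=30)

```text
clock: 3.9
position: [0.4642, 0.0155, 0.1411]
ee_rot: [0.641, 0.767, 0.001, 0.0]
ft_force: [-1.8, 0.4, 6.0]
grip_width: 0.275
grasp_force: 37.3
```

Run:
```python
from h import *
o,R=st()
```

```text
t 3.9 p [0.4642 0.0155 0.1411] xang 100.23 zax [ 0.001  0.001 -1.   ] F [-1.78  0.44  5.98] w 0.275 g 37.3 j7 0.08
```

>>> arm_command(series="1 0 0 -0.03 0;1 0 0 -0.03 0;1 0 0 -0.03 0;1 0 0 -0.03 0;1 0 0 -0.0175 0;1 0 0 0 0;1 0 0 0 0;1 0 0 0 0;1 0 0 0 0;1 0 0 0 0", newtons=30)

```text
clock: 5.15
position: [0.4636, 0.0154, 0.1952]
ee_rot: [0.641, 0.767, -0.0, -0.0]
ft_force: [-0.8, -0.1, -0.5]
grip_width: 0.279
grasp_force: 36.4
```

>>> arm_command(series="1 0.032 0 0 0;1 0.033 0 0.002 0;1 0.024 0 0.004 0;1 0.0235 0 0.006 0;1 0.023 0 0.008 0;1 0.022 0 0.01 0;1 0.021 0 0.012 0;1 0 0 0 0;1 0 0 0 0;1 0 0 0 0", newtons=20)

```text
clock: 6.4
position: [0.4509, 0.0857, 0.1784]
ee_rot: [0.641, 0.767, 0.0, -0.0]
ft_force: [-0.9, 0.8, -2.1]
grip_width: 0.273
grasp_force: 36.1
```

Run:
```python
from h import *
o,R=st(); c=snap("side","s2");d=snap("scene","sc2")
p=proj("side",o["position"])[0].astype(int);q=proj("scene",o["position"])[0].astype(int)
f=lambda c,p:cv2.convertScaleAbs(cv2.resize(c["pixels"][p[1]-50:p[1]+60,p[0]-40:p[0]+33,::-1],(400,600)),alpha=1.4)
print(p,q);cv2.imwrite("pics/p2.png",np.hstack([f(c,p),f(d,q)]))
```

```text
t 6.4 p [0.4509 0.0857 0.1784] xang 100.22 zax [-0.  0. -1.] F [-0.88  0.75 -2.14] w 0.273 g 36.1 j7 -0.1
[306 192] [255 129]
```

View pics/p2.png

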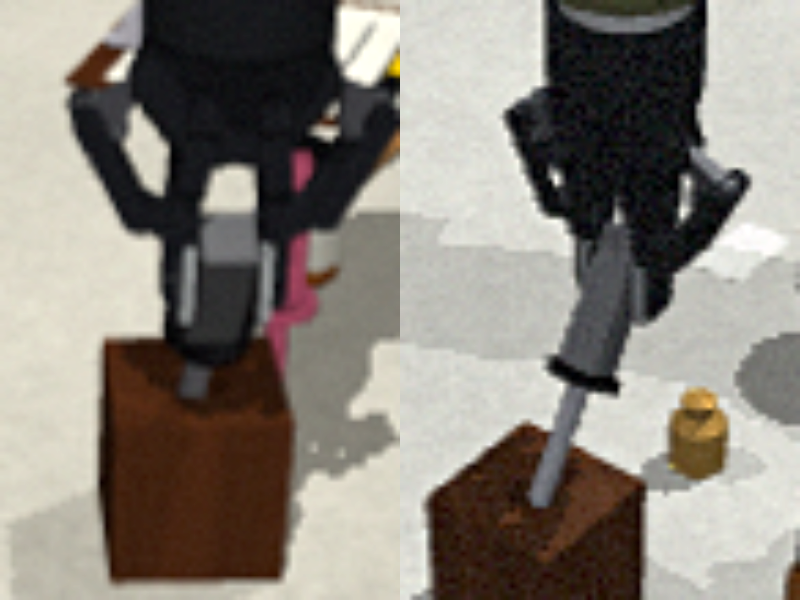

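The wand has tilted in the hand against the hole's rim. The scene crop shows the stem leaving the hole at (540,500) and the grip at (600,300).

>>> arm_command(series="1 0.043 0 -0.0615 0;1 0 0 -0.11 0;1 0 0 -0.11 0;1 0 0 0 -0.0525;1 0 0 0 -0.0525;1 0 0 0 -0.0525;1 0 0 0 -0.0525;1 0 0 0 -0.0525;1 0 0 0 -0.0525;1 0 0 0 -0.0525", newtons=60)

```text
clock: 7.75
position: [0.4479, 0.1025, 0.2911]
ee_rot: [0.116, 0.993, 0.0, -0.0]
ft_force: [0.4, 0.3, -1.5]
grip_width: 0.271
grasp_force: 63.2
```

Run:
```python
from h import *
o,R=st(); c=snap("side","s3");d=snap("scene","sc3"); w=snap("wrist","w3")
p=proj("side",o["position"])[0].astype(int);q=proj("scene",o["position"])[0].astype(int)
f=lambda c,p:cv2.convertScaleAbs(cv2.resize(c["pixels"][p[1]-20:p[1]+55,p[0]-50:p[0]+50,::-1],(400,300),interpolation=cv2.INTER_CUBIC),alpha=1.5)
print(p,q);wr=cv2.convertScaleAbs(cv2.resize(w["pixels"][:,:,::-1],(400,300)),alpha=1.4)
wc=cv2.convertScaleAbs(cv2.resize(w["pixels"][60:260,156:356,::-1],(400,300)),alpha=1.4)
cv2.imwrite("pics/p3.png",np.vstack([np.hstack([f(c,p),f(d,q)]),np.hstack([wr,wc])]))
```

```text
t 7.75 p [0.4479 0.1025 0.2911] xang 166.68 zax [-0.  0. -1.] F [ 0.38  0.27 -1.48] w 0.271 g 63.2 j7 0.98
[310 148] [259  90]
```

View pics/p3.png

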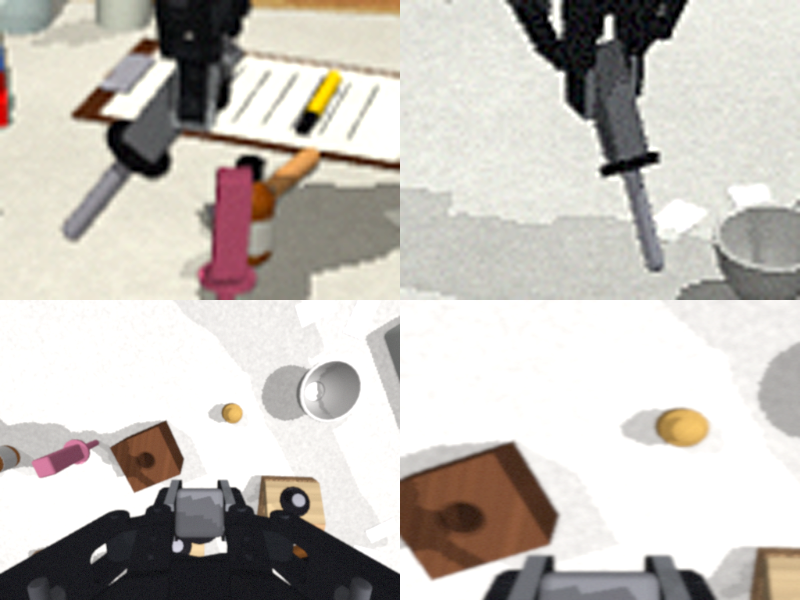

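Run:
```python
from h import *
o,R=st();p=o["position"];C["s3"]=np.load("s3.npz");C["sc3"]=np.load("sc3.npz")
obs=[("s3",0,(277,187.5)),("sc3",0,(272.8,137)),("s3",.073,(294.5,165)),("sc3",.073,(266.5,110.75))]
def dirn(q): return np.array([np.sin(q[3])*np.cos(q[4]),np.sin(q[3])*np.sin(q[4]),np.cos(q[3])])
r=lambda q:np.concatenate([proj(n,q[:3]+l*dirn(q))[0]-u for n,l,u in obs])
s=least_squares(r,[p[0]+.07,p[1],p[2]-.1,.6,2.9]);q=s.x;u=dirn(q)
print("tip",q[:3],"tilt",np.degrees(q[3:]),"res",s.fun.round(2)); d=p-q[:3]; print("tcp-tip tool",R.T@d, "along",d@u,"perp",R.T@(d-(d@u)*u))
```

```text
t 7.9 p [0.4479 0.1025 0.2911] xang 166.22 zax [-0.  0. -1.] F [-0.65  0.37 -0.85] w 0.268 g 63.2 j7 0.98
tip [0.5175 0.0882 0.1867] tilt [ 31.7097 166.1128] res [ 0.03  0.03  0.09  0.28 -0.17  0.09 -0.25 -0.42]
tcp-tip tool [ 0.0711 -0.0027 -0.1044] along 0.1261293662530826 perp [ 0.0048 -0.0028  0.0029]
```

Run:
```python
from fit import *
P=np.load("poses.npy",allow_pickle=True).item()
for n in("w1","w3"): C[n]=np.load(n+".npz")
import cv2
port=[[-.04,0,.049]]
for n in("w1","w3"):
    im=C[n]["pixels"]; 
    for k in("small","large","medium"): print(n,k,proj(n,pose(P[k],port))[0])
im=C["w3"]["pixels"][195:310,315:430]; g=cv2.cvtColor(im,cv2.COLOR_RGB2GRAY)
# dark plate blob
m=((g<45)*255).astype("uint8"); k,l,s,c=cv2.connectedComponentsWithStats(m)
for i in range(1,k):
    if s[i,4]>60: print("blob w3",s[i],c[i]+[315,195])
im=C["w1"]["pixels"]; g=cv2.cvtColor(im,cv2.COLOR_RGB2GRAY)[170:245,365:450]; m=((g<45)*255).astype("uint8")
k,l,s,c=cv2.connectedComponentsWithStats(m)
for i in range(1,k):
    if s[i,4]>60: print("blob w1",s[i],s[i,:2]+s[i,2:4]/2-.5+[365,170])
```

```text
w1 small [438.3975 -16.8754]
w1 large [405.731 206.073]
w1 medium [349.1738 381.6216]
w3 small [375.5117 257.4656]
w3 large [227.6037 313.7234]
w3 medium [ 62.572  349.5366]
blob w3 [   0   45  115   70 4134] [363.5791 286.3464]
blob w1 [  17   15   49   44 1305] [406.  206.5]
blob w1 [ 70  53  15  22 231] [442.  233.5]
```

Run:
```python
from fit import *
import cv2
P=np.load("poses.npy",allow_pickle=True).item();P["large"][2]=-.25; C["w3"]=np.load("w3.npz")
L=np.array([[-70,50,0],[-70,-50,0],[-70,-50,28],[-70,50,28],[-10,50,70],[-10,-50,70],[70,-50,70],[70,50,70],[70,50,0],[70,-50,0]])/1000
Ed=[(0,1),(1,2),(2,3),(3,0),(3,4),(4,5),(5,2),(5,6),(6,7),(7,4),(7,8),(8,9),(9,6),(0,8),(1,9)]
a=np.linspace(0,2*np.pi,40);c35,s35=np.cos(np.radians(35)),np.sin(np.radians(35))
circ=np.c_[-.04+.027*np.cos(a)*c35,.027*np.sin(a),.049+.027*np.cos(a)*s35]
tl=[]
for n,k,x,y,w in[("side","small",165,242,92),("side","large",182,190,80),("side","medium",215,150,60),("w3","small",310,200,120),("scene","medium",178,250,85),("scene","large",255,190,80)]:
    s=266/w; im=C[n]["pixels"][y:y+int(w*1.12),x:x+w,::-1]; im=cv2.convertScaleAbs(cv2.resize(im,(266,298),interpolation=cv2.INTER_CUBIC),alpha=1.4)
    sy=298/int(w*1.12); T=lambda u:tuple(int(v) for v in((u[0]-x+.5)*s,(u[1]-y+.5)*sy))
    v=proj(n,pose(P[k],L))
    for i,j in Ed: cv2.line(im,T(v[i]),T(v[j]),(0,255,0),1,cv2.LINE_AA)
    for u in proj(n,pose(P[k],circ)): cv2.circle(im,T(u),1,(0,0,255),-1)
    tl.append(im)
cv2.imwrite("pics/ov.png",np.vstack([np.hstack(tl[:3]),np.hstack(tl[3:])]))
```

```text
(no output)
```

View pics/ov.png

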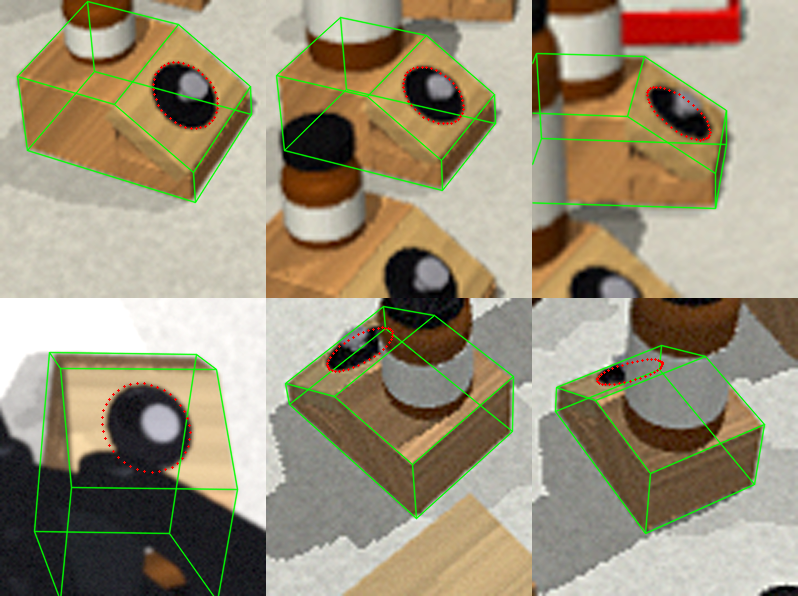

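The outlines match all three stations well in every view. Next I'll work out the hover poses.

```bash
cat > tgt.py <<'E'
from h import *
P=np.load("poses.npy",allow_pickle=True).item();P["large"][2]=-.25
def tgt(k,h):
    q=P[k]; x=np.array([-np.cos(q[2]),-np.sin(q[2]),0]) # tool x
    tip=pose(q,[[-.04-h*.000574,0,.049+h*.000819]])[0]
    return tip+.072*x+[0,0,.1035], np.degrees(np.arctan2(x[1],x[0]))
if __name__=="__main__":
    o,R=st()
    for k in("small","medium","large"): print(k,tgt(k,30))
    t,a=tgt(sys.argv[1],float(sys.argv[2])); print("turn world deg",a, ); go(t,R,o["position"])
E
python3 tgt.py small 30
```

```text
t 7.9 p [0.4479 0.1025 0.2911] xang 166.22 zax [-0.  0. -1.] F [-0.65  0.37 -0.85] w 0.268 g 63.2 j7 0.98
small (array([0.5157, 0.2576, 0.1771]), np.float64(165.87925082192115))
medium (array([ 0.5551, -0.2501,  0.1771]), np.float64(-175.90300359508456))
large (array([0.5549, 0.0363, 0.1771]), np.float64(165.6760551217294))
turn world deg 165.87925082192115
shift(norm) [-0.0723  0.4168  0.2852]
```

>>> arm_command(series="1 -0.018 0.104 0 0;1 -0.018 0.104 0 0;1 -0.018 0.104 0 0;1 -0.018 0.105 0 0;1 0 0 0.1 0;1 0 0 0.1 0;1 0 0 0.05 0;1 0 0 0.035 0;1 0 0 0 0;1 0 0 0 0", newtons=80)

```text
clock: 9.15
position: [0.5157, 0.2581, 0.1781]
ee_rot: [0.119, 0.993, 0.001, 0.001]
ft_force: [-0.5, 0.7, -1.2]
grip_width: 0.273
grasp_force: 80.0
```

```bash
python3 - <<'E'
from h import *
o,R=st(); c=snap("side","s4");d=snap("scene","sc4")
f=lambda c,x,y:cv2.convertScaleAbs(cv2.resize(c["pixels"][y:y+75,x:x+50,::-1],(400,600),interpolation=cv2.INTER_CUBIC),alpha=1.5)
cv2.imwrite("pics/p4.png",np.hstack([f(c,208,225),f(d,302,115)]))
E
python3 tgt.py small 30|tail -1
```

```text
t 9.15 p [0.5157 0.2581 0.1781] xang 166.33 zax [ 0.001  0.001 -1.   ] F [-0.55  0.68 -1.16] w 0.273 g 80.0 j7 0.87
shift(norm) [-0.0003 -0.0014  0.0027]
```

View pics/p4.png

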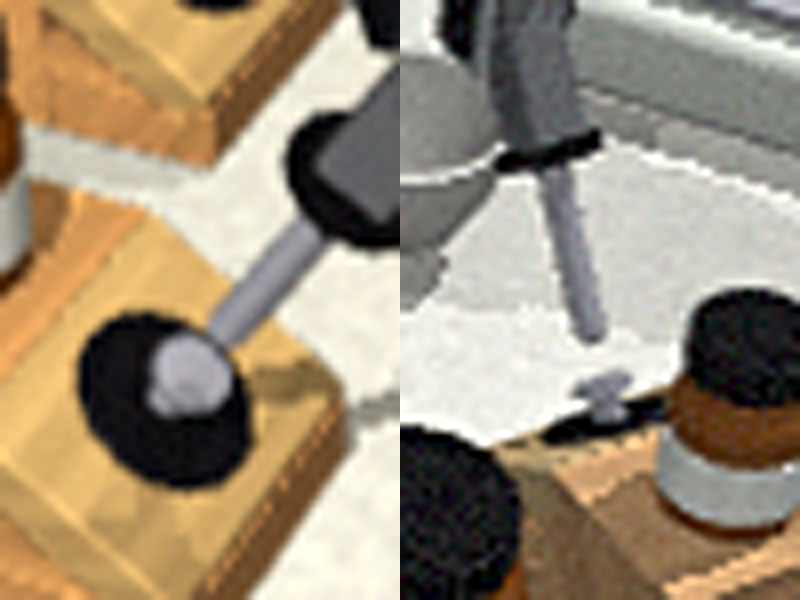

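The tip lines up with the small stud in both views. The side crop has the stud at (192,370), right on the stem's line, and the scene crop shows a gap of about 15 mm. Next I'll advance along the stud's axis.

>>> arm_command(series="1 -0.0026 0 0.0037 0;1 -0.0026 0 0.0037 0;1 -0.0026 0 0.0037 0;1 -0.0026 0 0.0037 0;1 -0.0026 0 0.0037 0;1 0 0 0 0;1 0 0 0 0;1 0 0 0 0;1 0 0 0 0;1 0 0 0 0")

```text
clock: 10.5
position: [0.5202, 0.2567, 0.1697]
ee_rot: [0.119, 0.993, 0.0, 0.0]
ft_force: [0.5, -0.3, -1.1]
grip_width: 0.27
grasp_force: 80.0
```

>>> arm_command(series="1 -0.0007 0 0.001 0;1 -0.0007 0 0.001 0;1 -0.0007 0 0.001 0;1 -0.0007 0 0.001 0;1 -0.0007 0 0.001 0;1 -0.0007 0 0.001 0;1 0 0 0 0;1 0 0 0 0;1 0 0 0 0;1 0 0 0 0")

```text
clock: 11.75
position: [0.5218, 0.2563, 0.1673]
ee_rot: [0.119, 0.993, 0.0, 0.0]
ft_force: [0.1, 0.5, -0.4]
grip_width: 0.272
grasp_force: 80.0
```

```bash
cat > fc.py <<'E'
from tgt import *
k=sys.argv[1]; o,R=st(); q=P[k]; n=np.array([-.574*np.cos(q[2]),-.574*np.sin(q[2]),.819])
print("axial F",o["ft_force"]@n,"lateral",(o["ft_force"]-(o["ft_force"]@n)*n).round(2)); t,a=tgt(k,0); print("h(mm)",(o["position"]-t)@n*1000,"off",((o["position"]-t)-((o["position"]-t)@n)*n)*1000)
E
python3 fc.py small
```

```text
t 11.75 p [0.5218 0.2563 0.1673] xang 166.38 zax [ 0.  0. -1.] F [ 0.12  0.5  -0.36] w 0.272 g 80.0 j7 0.89
axial F -0.2937474179934957 lateral [-0.04  0.54 -0.12]
h(mm) 18.400606517275556 off [-0.2698  0.3214 -0.2437]
```

>>> arm_command(series="1 -0.0007 0 0.001 0;1 -0.0007 0 0.001 0;1 -0.0007 0 0.001 0;1 -0.0007 0 0.001 0;1 -0.0007 0 0.001 0;1 -0.0007 0 0.001 0;1 0 0 0 0;1 0 0 0 0;1 0 0 0 0;1 0 0 0 0")

```text
clock: 13.0
position: [0.5234, 0.256, 0.165]
ee_rot: [0.119, 0.993, 0.0, 0.0]
ft_force: [-3.1, -0.4, 2.9]
grip_width: 0.27
grasp_force: 80.3
```

```bash
python3 fc.py small
```

```text
t 13.0 p [0.5234 0.256  0.165 ] xang 166.39 zax [ 0.  0. -1.] F [-3.07 -0.35  2.9 ] w 0.27 g 80.3 j7 0.89
axial F 4.032432925225147 lateral [-0.83 -0.92 -0.41]
h(mm) 15.526505914324579 off [-0.2637  0.3778 -0.2483]
```

>>> arm_command(series="1 -0.0008 0 0.0012 0;1 0 0 0 0;1 0 0 0 0;1 0 0 0 0;1 0 0 0 0;1 0 0 0 0;1 0 0 0 0;1 0 0 0 0;1 0 0 0 0;1 0 0 0 0")

```text
clock: 14.25
position: [0.5238, 0.2558, 0.1645]
ee_rot: [0.119, 0.993, 0.0, 0.0]
ft_force: [-2.9, -0.9, 4.2]
grip_width: 0.273
grasp_force: 80.5
```

```bash
python3 fc.py small
python3 - <<'E'
from fit import *
from workcell import viewer,manip
n=np.array([-.557,.14,.819])
v=[]
for i in range(5): viewer.camera("side"); v.append(manip.get_obs()["ft_force"]@n)
print(np.round(v,2),np.mean(v))
E
```

```text
t 14.25 p [0.5238 0.2558 0.1645] xang 166.38 zax [ 0.  0. -1.] F [-2.9  -0.95  4.21] w 0.273 g 80.5 j7 0.89
axial F 4.93510987783362 lateral [-0.16 -1.64  0.17]
h(mm) 14.904348818180067 off [-0.272   0.3608 -0.2508]
[5.18 5.51 5.36 5.17 5.47] 5.340242650281661
```

>>> arm_command(series="1 0.0143 0 -0.0205 0;1 0.0143 0 -0.0205 0;1 0 0 -0.1 0;1 0 0 -0.1 -0.049;1 0 0 0 -0.049;1 0 -0.12 0 0;1 0 -0.12 0 0;1 0 -0.12 0 0;1 0 -0.12 0 0;1 0 -0.12 0 0")

```text
clock: 15.75
position: [0.5292, 0.0175, 0.2614]
ee_rot: [-0.035, 0.999, 0.0, 0.0]
ft_force: [-0.1, -0.6, -1.6]
grip_width: 0.273
grasp_force: 79.9
```

>>> arm_command(series="1 0 -0.12 0 0;1 0 -0.12 0 0;1 0 -0.12 0 0;1 0 -0.12 0 0;1 0 -0.12 0 0;1 0 -0.06 0 0;1 0 0 0 0;1 0 0 0 0;1 0 0 0 0;1 0 0 0 0")

```text
clock: 17.0
position: [0.5482, -0.2433, 0.2609]
ee_rot: [-0.036, 0.999, 0.0, 0.0]
ft_force: [0.5, 0.9, -1.5]
grip_width: 0.276
grasp_force: 79.9
```

```bash
python3 tgt.py medium 30
```

```text
t 17.0 p [ 0.5482 -0.2433  0.2609] xang -175.9 zax [ 0.  0. -1.] F [ 0.54  0.9  -1.51] w 0.276 g 79.9 j7 2.14
small (array([0.5157, 0.2576, 0.1771]), np.float64(165.87925082192115))
medium (array([ 0.5551, -0.2501,  0.1771]), np.float64(-175.90300359508456))
large (array([0.5549, 0.0363, 0.1771]), np.float64(165.6760551217294))
turn world deg -175.90300359508456
shift(norm) [-0.0159 -0.0182  0.2096]
```

Run:
```python
from tgt import *
for n,k,x,y,w,h in[("side","small",210,255,45,40),("side","large",218,205,32,25),("side","medium",238,165,20,20),("scene","medium",190,255,26,20)]:
    g=cv2.cvtColor(C[n]["pixels"],cv2.COLOR_RGB2GRAY)[y:y+h,x:x+w]
    c=max(cv2.findContours((g<40).astype("uint8"),cv2.RETR_EXTERNAL,cv2.CHAIN_APPROX_NONE)[0],key=len)
    e=cv2.fitEllipse(cv2.convexHull(c)); print(n,k,"meas",np.array(e[0])+[x,y],np.round(e[1],1),"pred",proj(n,pose(P[k],[[-.04,0,.049]]))[0], "+y5mm",proj(n,pose(P[k],[[-.04,0.005,.049]]))[0])
```

```text
side small meas [228.1144 274.7456] [18.3 24.3] pred [228.8019 274.3512] +y5mm [227.7539 275.7863]
side large meas [231.7936 217.7303] [12.9 19.4] pred [231.9455 217.986 ] +y5mm [231.1004 218.9319]
side medium meas [247.5715 174.8335] [ 6.6 15.5] pred [247.6768 175.0083] +y5mm [247.5204 175.7015]
scene medium meas [206.9034 265.6779] [ 8.9 20.8] pred [207.5793 265.8117] +y5mm [209.1558 264.5575]
```

>>> arm_command(series="1 -0.016 -0.018 0.08 0;1 0 0 0.08 0;1 0 0 0.05 0;1 -0.0026 0 0.0037 0;1 -0.0026 0 0.0037 0;1 -0.0026 0 0.0037 0;1 -0.0026 0 0.0037 0;1 -0.0026 0 0.0037 0;1 0 0 0 0;1 0 0 0 0")

```text
clock: 18.25
position: [0.5601, -0.2506, 0.1694]
ee_rot: [-0.035, 0.999, 0.0, 0.0]
ft_force: [0.5, -0.6, -1.7]
grip_width: 0.267
grasp_force: 79.9
```

```bash
python3 fc.py medium
```

```text
t 18.25 p [ 0.5601 -0.2506  0.1694] xang -175.98 zax [ 0.  0. -1.] F [ 0.47 -0.59 -1.74] w 0.267 g 79.9 j7 2.19
axial F -1.6669885009922136 lateral [-0.48 -0.65 -0.37]
h(mm) 20.9066518736501 off [-0.208  -0.902  -0.1966]
```

>>> arm_command(series="1 -0.0007 0 0.001 0;1 -0.0007 0 0.001 0;1 -0.0007 0 0.001 0;1 -0.0007 0 0.001 0;1 -0.0007 0 0.001 0;1 -0.0007 0 0.001 0;1 0 0 0 0;1 0 0 0 0;1 0 0 0 0;1 0 0 0 0")

```text
clock: 19.5
position: [0.5618, -0.2505, 0.167]
ee_rot: [-0.035, 0.999, 0.0, 0.0]
ft_force: [0.6, -0.1, -1.6]
grip_width: 0.274
grasp_force: 79.9
```

```bash
python3 fc.py medium
```

```text
t 19.5 p [ 0.5618 -0.2505  0.167 ] xang -175.98 zax [ 0.  0. -1.] F [ 0.6  -0.1  -1.64] w 0.274 g 79.9 j7 2.19
axial F -1.6809782927681471 lateral [-0.36 -0.17 -0.26]
h(mm) 17.938620935690285 off [-0.2231 -0.8717 -0.2048]
```

>>> arm_command(series="1 -0.0007 0 0.001 0;1 -0.0007 0 0.001 0;1 -0.0007 0 0.001 0;1 -0.0007 0 0.001 0;1 -0.0007 0 0.001 0;1 -0.0007 0 0.001 0;1 0 0 0 0;1 0 0 0 0;1 0 0 0 0;1 0 0 0 0")

```text
clock: 20.75
position: [0.5634, -0.2504, 0.1646]
ee_rot: [-0.035, 0.999, 0.0, 0.0]
ft_force: [-0.6, 0.5, -1.3]
grip_width: 0.265
grasp_force: 79.9
```

```bash
python3 fc.py medium
```

```text
t 20.75 p [ 0.5634 -0.2504  0.1646] xang -175.98 zax [ 0.  0. -1.] F [-0.6   0.46 -1.34] w 0.265 g 79.9 j7 2.19
axial F -0.7716968553947402 lateral [-1.04  0.43 -0.71]
h(mm) 15.037938439695523 off [-0.2188 -0.9093 -0.2028]
```

>>> arm_command(series="1 -0.0006 0 0.0008 0;1 -0.0006 0 0.0008 0;1 -0.0006 0 0.0009 0;1 -0.0006 0 0.0008 0;1 -0.0006 0 0.0009 0;1 -0.0006 0 0.0009 0;1 0 0 0 0;1 0 0 0 0;1 0 0 0 0;1 0 0 0 0")

```text
clock: 22.0
position: [0.5649, -0.2503, 0.1626]
ee_rot: [-0.035, 0.999, 0.0, 0.0]
ft_force: [-1.6, 1.2, 2.7]
grip_width: 0.272
grasp_force: 80.1
```

```bash
python3 fc.py medium
```

```text
t 22.0 p [ 0.5649 -0.2503  0.1626] xang -175.98 zax [ 0.  0. -1.] F [-1.64  1.17  2.73] w 0.272 g 80.1 j7 2.19
axial F 3.122167347532274 lateral [0.15 1.3  0.17]
h(mm) 12.537621789622605 off [-0.1984 -0.8837 -0.1866]
```

>>> arm_command(series="1 -0.0012 0 0.0017 0;1 0 0 0 0;1 0 0 0 0;1 0 0 0 0;1 0 0 0 0;1 0 0 0 0;1 0 0 0 0;1 0 0 0 0;1 0 0 0 0;1 0 0 0 0")

```text
clock: 23.25
position: [0.5654, -0.2503, 0.1619]
ee_rot: [-0.035, 0.999, 0.0, 0.0]
ft_force: [-3.2, -0.4, 4.4]
grip_width: 0.271
grasp_force: 80.4
```

```bash
python3 fc.py medium;  python3 - <<'E'
from fit import *
from workcell import viewer,manip
n=np.array([-.572,-.041,.819])
v=[]
for i in range(4): viewer.camera("side"); v.append(manip.get_obs()["ft_force"]@n)
print(np.round(v,2),np.mean(v))
E
```

```text
t 23.25 p [ 0.5654 -0.2503  0.1619] xang -175.98 zax [ 0.  0. -1.] F [-3.24 -0.4   4.35] w 0.271 g 80.4 j7 2.19
axial F 5.43720921619528 lateral [-0.13 -0.18 -0.1 ]
h(mm) 11.698957151462308 off [-0.1972 -0.9281 -0.1877]
[5.5  4.31 5.36 5.31] 5.119036580308471
```

>>> arm_command(series="1 0.0287 0 -0.041 0;1 0 0 -0.1 0.051;1 0 0 -0.1 0.051;1 0.029 0.1155 0 0;1 0.029 0.1155 0 0;1 0.029 0.1155 0 0;1 0.029 0.1155 0 0;1 0.029 0.1155 0 0;1 0.029 0.1155 0 0;1 0 0 0 0")

```text
clock: 24.7
position: [0.5549, 0.0402, 0.2575]
ee_rot: [0.121, 0.993, 0.001, -0.0]
ft_force: [-0.9, -0.8, -2.0]
grip_width: 0.269
grasp_force: 79.9
```

```bash
python3 tgt.py large 30|sed -n '1p;$p'
```

```text
t 24.7 p [0.5549 0.0402 0.2575] xang 166.11 zax [-0.001  0.002 -1.   ] F [-0.88 -0.76 -2.  ] w 0.269 g 79.9 j7 1.27
shift(norm) [-0.0025 -0.0098  0.2011]
```

>>> arm_command(series="1 -0.0025 -0.01 0.08 0;1 0 0 0.08 0;1 0 0 0.041 0;1 -0.0026 0 0.0037 0;1 -0.0026 0 0.0037 0;1 -0.0026 0 0.0037 0;1 -0.0026 0 0.0037 0;1 -0.0026 0 0.0037 0;1 0 0 0 0;1 0 0 0 0")

```text
clock: 25.95
position: [0.5601, 0.0293, 0.1705]
ee_rot: [0.125, 0.992, 0.0, 0.0]
ft_force: [-0.3, 0.2, -1.4]
grip_width: 0.269
grasp_force: 79.9
```

>>> arm_command(series="1 -0.0007 0 0.001 0;1 -0.0007 0 0.001 0;1 -0.0007 0 0.001 0;1 -0.0007 0 0.001 0;1 -0.0007 0 0.001 0;1 -0.0007 0 0.001 0;1 0 0 0 0;1 0 0 0 0;1 0 0 0 0;1 0 0 0 0")

```text
clock: 27.2
position: [0.5618, 0.0289, 0.1681]
ee_rot: [0.125, 0.992, 0.0, 0.0]
ft_force: [0.0, -0.6, -0.6]
grip_width: 0.273
grasp_force: 79.9
```

```bash
python3 fc.py large
```

```text
t 27.2 p [0.5618 0.0289 0.1681] xang 165.66 zax [ 0.  0. -1.] F [ 0.01 -0.62 -0.63] w 0.273 g 79.9 j7 1.33
axial F -0.607433521638187 lateral [-0.33 -0.54 -0.13]
h(mm) 17.79500853164297 off [ 0.082  -5.6927  1.0376]
```

>>> arm_command(series="1 0.0042 0 -0.006 0;1 0.0037 0.0138 0.0026 0;1 -0.0007 0 0.001 0;1 -0.0007 0 0.001 0;1 -0.0007 0 0.001 0;1 -0.0007 0 0.001 0;1 -0.0007 0 0.001 0;1 -0.0007 0 0.001 0;1 0 0 0 0;1 0 0 0 0")

```text
clock: 28.45
position: [0.5617, 0.0346, 0.1671]
ee_rot: [0.125, 0.992, 0.0, 0.0]
ft_force: [1.4, -0.3, -0.3]
grip_width: 0.268
grasp_force: 79.9
```

```bash
python3 fc.py large
```

```text
t 28.45 p [0.5617 0.0346 0.1671] xang 165.66 zax [ 0.  0. -1.] F [ 1.37 -0.34 -0.31] w 0.268 g 79.9 j7 1.32
axial F -1.0650435544001082 lateral [ 0.78 -0.19  0.56]
h(mm) 17.799871802057538 off [ 0.0108  0.0178 -0.0009]
```

>>> arm_command(series="1 -0.0006 0 0.0008 0;1 -0.0006 0 0.0008 0;1 -0.0006 0 0.0009 0;1 -0.0006 0 0.0008 0;1 -0.0006 0 0.0009 0;1 -0.0006 0 0.0009 0;1 0 0 0 0;1 0 0 0 0;1 0 0 0 0;1 0 0 0 0")

```text
clock: 29.7
position: [0.5631, 0.0343, 0.165]
ee_rot: [0.125, 0.992, 0.0, -0.0]
ft_force: [0.9, 0.6, -0.5]
grip_width: 0.273
grasp_force: 79.9
```

```bash
python3 fc.py large
```

```text
t 29.7 p [0.5631 0.0343 0.165 ] xang 165.66 zax [-0.  0. -1.] F [ 0.88  0.64 -0.53] w 0.273 g 79.9 j7 1.32
axial F -0.832604390704798 lateral [0.41 0.75 0.15]
h(mm) 15.287723945017165 off [-0.0044  0.0298 -0.0126]
```

>>> arm_command(series="1 -0.0006 0 0.0008 0;1 -0.0006 0 0.0008 0;1 -0.0006 0 0.0009 0;1 -0.0006 0 0.0008 0;1 -0.0006 0 0.0009 0;1 -0.0006 0 0.0009 0;1 0 0 0 0;1 0 0 0 0;1 0 0 0 0;1 0 0 0 0")

```text
clock: 30.95
position: [0.5645, 0.0339, 0.163]
ee_rot: [0.125, 0.992, 0.0, -0.0]
ft_force: [-2.0, -0.3, 2.1]
grip_width: 0.272
grasp_force: 79.9
```

```bash
python3 fc.py large
```

```text
t 30.95 p [0.5645 0.0339 0.163 ] xang 165.66 zax [ 0.  0. -1.] F [-2.04 -0.33  2.14] w 0.272 g 79.9 j7 1.33
axial F 2.8405253912149924 lateral [-0.46 -0.73 -0.19]
h(mm) 12.80360449754098 off [0.0146 0.0197 0.0028]
```

>>> arm_command(series="1 -0.0014 0 0.002 0;1 0 0 0 0;1 0 0 0 0;1 0 0 0 0;1 0 0 0 0;1 0 0 0 0;1 0 0 0 0;1 0 0 0 0;1 0 0 0 0;1 0 0 0 0")

```text
clock: 32.2
position: [0.565, 0.0338, 0.1622]
ee_rot: [0.125, 0.992, 0.0, 0.0]
ft_force: [-2.9, 1.2, 3.4]
grip_width: 0.27
grasp_force: 80.1
```

```bash
python3 fc.py large;  python3 - <<'E'
from fit import *
from workcell import viewer,manip
n=np.array([-.556,.142,.819])
v=[]
for i in range(4): viewer.camera("side"); v.append(manip.get_obs()["ft_force"]@n)
print(np.round(v,2),np.mean(v))
E
```

```text
t 32.2 p [0.565  0.0338 0.1622] xang 165.66 zax [ 0.  0. -1.] F [-2.94  1.21  3.42] w 0.27 g 80.1 j7 1.33
axial F 4.601733955915814 lateral [-0.38  0.56 -0.35]
h(mm) 11.820538086142154 off [ 0.0116  0.0313 -0.0009]
[4.4  4.71 3.02 4.35] 4.119774893489435
```

>>> arm_command(series="1 -0.0006 0 0.0008 0;1 0 0 0 0;1 0 0 0 0;1 0 0 0 0;1 0 0 0 0;1 0 0 0 0;1 0 0 0 0;1 0 0 0 0;1 0 0 0 0;1 0 0 0 0")

```text
clock: 33.65
position: [0.5653, 0.0337, 0.1618]
ee_rot: [0.125, 0.992, 0.0, -0.0]
ft_force: [-3.8, 0.2, 3.3]
grip_width: 0.272
grasp_force: 80.2
```

```bash
python3 fc.py large;  python3 - <<'E'
from fit import *
from workcell import viewer,manip
n=np.array([-.556,.142,.819])
v=[]
for i in range(4): viewer.camera("side"); v.append(manip.get_obs()["ft_force"]@n)
print(np.round(v,2),np.mean(v))
E
```

```text
t 33.65 p [0.5653 0.0337 0.1618] xang 165.66 zax [ 0.  0. -1.] F [-3.81  0.25  3.26] w 0.272 g 80.2 j7 1.33
axial F 4.821052346253306 lateral [-1.13 -0.44 -0.69]
h(mm) 11.407452083452824 off [0.012  0.0145 0.0023]
[3.72 5.42 4.97 5.79] 4.974638289089416
```

>>> arm_command(series="1 0.0287 0 -0.041 0;1 0 0 -0.1 0;1 0 0 -0.13 0;1 0 0 0 0.052;1 0 0 0 0.052;1 0 0 0 0.052;1 0 0 0 0.052;1 0 0 0 0.052;1 0 0 0 0.052;1 0 0 0 0.052")

```text
clock: 35.1
position: [0.5544, 0.0364, 0.2699]
ee_rot: [0.644, 0.765, 0.0, 0.0]
ft_force: [0.7, -0.2, -1.2]
grip_width: 0.27
grasp_force: 79.9
```

```bash
python3 -c "
from h import *
o,R=st(); go([.4468,.1083,.2112],R,o['position'])"
```

```text
t 35.1 p [0.5544 0.0364 0.2699] xang 99.82 zax [ 0.001 -0.    -1.   ] F [ 0.68 -0.2  -1.19] w 0.27 g 79.9 j7 0.14
shift(norm) [ 0.2231 -0.2344  0.1466]
```

>>> arm_command(series="1 0.0558 -0.0586 0 0;1 0.0558 -0.0586 0 0;1 0.0558 -0.0586 0 0;1 0.0557 -0.0586 0 0;1 0 0 0.05 0;1 0 0 0.05 0;1 0 0 0.0466 0;1 0 0 0 0;1 0 0 0 0;1 0 0 0 0")

```text
clock: 36.35
position: [0.4466, 0.108, 0.2124]
ee_rot: [0.642, 0.767, 0.001, 0.0]
ft_force: [1.0, -0.1, -1.8]
grip_width: 0.271
grasp_force: 79.9
```

Run:
```python
from h import *
o,R=st();p=o["position"]; xh=np.array([-.1776,.984,0]); rel=(p-[.4636,.0154,.085]);print("relx",rel@xh*1e3,"rely",rel@[.984,.1776,0]*1e3,"z",rel[2]*1e3)
go([.4468,.1083,.2112],R,p)
d=snap("scene","sc5");s=snap("side","s5")
f=lambda c,x,y:cv2.convertScaleAbs(cv2.resize(c["pixels"][y:y+90,x:x+60,::-1],(400,600),interpolation=cv2.INTER_CUBIC),alpha=1.5)
cv2.imwrite("pics/p5.png",np.hstack([f(s,275,160),f(d,212,95)]))
```

```text
t 36.35 p [0.4466 0.108  0.2124] xang 100.14 zax [ 0.001  0.001 -1.   ] F [ 1.04 -0.12 -1.75] w 0.271 g 79.9 j7 -0.18
relx 94.16943173052735 rely -0.2798271186604112 z 127.36704121245701
shift(norm) [0.0006 0.0006 0.0029]
```

View pics/p5.png

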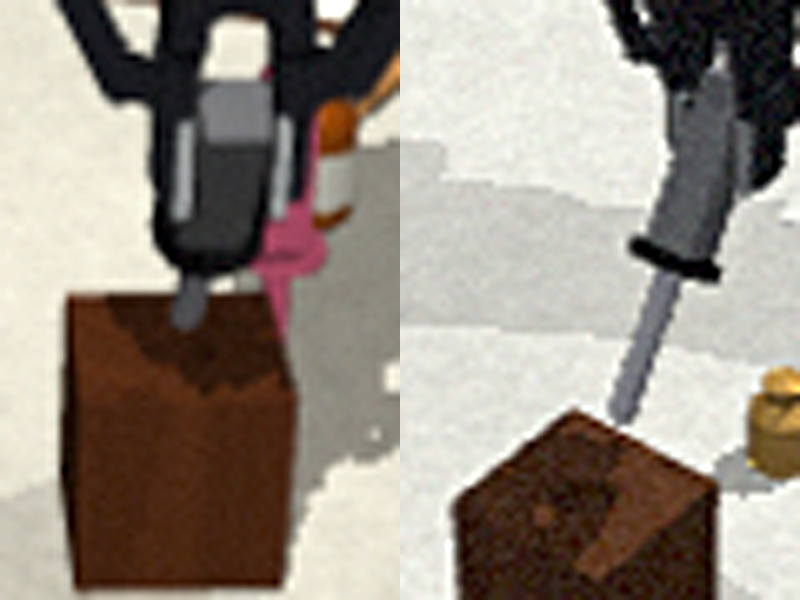

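The scene crop shows the wand tilted above the stand, with its tip at (622,415) and aimed at the hole. I'll put the tip in along the wand's axis.

>>> arm_command(series="1 -0.0142 0 0.0205 0;1 -0.0142 0 0.0205 0;1 -0.0142 0 0.0205 0;1 -0.0142 0 0.0205 0;1 -0.0142 0 0.0205 0;1 0 0 0 0;1 0 0 0 0;1 0 0 0 0;1 0 0 0 0;1 0 0 0 0", newtons=40)

```text
clock: 37.7
position: [0.4512, 0.08, 0.1707]
ee_rot: [0.642, 0.767, 0.0, -0.0]
ft_force: [-0.0, -0.1, -1.6]
grip_width: 0.27
grasp_force: 79.9
```

```bash
cat > rel.py <<'E'
from h import *
o,R=st();rel=(o["position"]-[.4636,.0154,.085]);print("relx",rel@[-.1776,.984,0]*1e3,"rely",rel@[.984,.1776,0]*1e3,"z",rel[2]*1e3)
E
python3 rel.py
```

```text
t 37.7 p [0.4512 0.08   0.1707] xang 100.15 zax [ 0.  0. -1.] F [-0.05 -0.09 -1.65] w 0.27 g 79.9 j7 -0.09
relx 65.82278871761814 rely -0.754274467591189 z 85.70967554076374
```

>>> arm_command(series="1 -0.027 0 -0.0089 0;1 -0.027 0 -0.0089 0;1 -0.0245 0 -0.0014 0;1 -0.0245 0 -0.0014 0;1 -0.0257 0 0.0055 0;1 -0.0257 0 0.0055 0;1 -0.0138 0 0.0056 0;1 -0.0138 0 0.0056 0;1 0 0 0 0;1 0 0 0 0", newtons=30)

```text
clock: 38.95
position: [0.4642, 0.0092, 0.1703]
ee_rot: [0.642, 0.767, 0.001, -0.0]
ft_force: [0.6, 5.6, -1.6]
grip_width: 0.27
grasp_force: 80.8
```

```bash
python3 rel.py
python3 - <<'E'
from h import *
c=snap("scene","sc6");c=snap("side","s6")
E
```

```text
t 38.95 p [0.4642 0.0092 0.1703] xang 100.18 zax [ 0.001  0.002 -1.   ] F [ 0.64  5.56 -1.62] w 0.27 g 80.8 j7 0.09
relx -6.182802439688217 rely -0.4988872234913678 z 85.33065304052991
```

>>> arm_command(series="1 0.016 0 0 0;1 0 0 0.0175 0;1 0 0 0.0175 0;1 0 0 0.0175 0;1 0 0 0.0135 0;1 0 0 0 0;1 0 0 0 0;1 0 0 0 0;1 0 0 0 0;1 0 0 0 0")

```text
clock: 40.3
position: [0.4628, 0.0146, 0.1436]
ee_rot: [0.642, 0.767, 0.0, 0.0]
ft_force: [0.5, 0.0, -1.3]
grip_width: 0.272
grasp_force: 80.9
```

```bash
python3 rel.py
```

```text
t 40.3 p [0.4628 0.0146 0.1436] xang 100.14 zax [ 0.  0. -1.] F [ 0.5   0.02 -1.27] w 0.272 g 80.9 j7 0.1
relx -0.6519307007839176 rely -0.8838030670012672 z 58.63971560075533
```

>>> arm_command(series="1 0 0 0.0015 0;1 0 0 0.0015 0;1 0 0 0.0015 0;1 0 0 0.0015 0;1 0 0 0.001 0;1 0 0 0 0;1 0 0 0 0;1 0 0 0 0;1 0 0 0 0;1 0 0 0 0")

```text
clock: 41.55
position: [0.4628, 0.0146, 0.1408]
ee_rot: [0.642, 0.767, 0.0, -0.0]
ft_force: [0.3, -0.7, -1.3]
grip_width: 0.272
grasp_force: 80.9
```

```bash
python3 rel.py
```

```text
t 41.55 p [0.4628 0.0146 0.1408] xang 100.14 zax [-0.  0. -1.] F [ 0.32 -0.72 -1.33] w 0.272 g 80.9 j7 0.1
relx -0.6751820755181516 rely -0.9435099923933513 z 55.75685877679863
```

>>> arm_command(series="1 0 0 0.001 0;1 0 0 0.001 0;1 0 0 0.001 0;1 0 0 0.001 0;1 0 0 0 0;1 0 0 0 0;1 0 0 0 0;1 0 0 0 0;1 0 0 0 0;1 0 0 0 0")

```text
clock: 42.8
position: [0.4629, 0.0145, 0.1397]
ee_rot: [0.642, 0.767, 0.0, -0.0]
ft_force: [-4.1, -1.0, 9.6]
grip_width: 0.268
grasp_force: 82.4
```

```bash
python3 rel.py
```

```text
t 42.8 p [0.4629 0.0145 0.1397] xang 100.13 zax [-0.  0. -1.] F [-4.05 -1.04  9.61] w 0.268 g 82.4 j7 0.11
relx -0.7830309868303922 rely -0.8462980635292712 z 54.74462414534624
```

>>> arm_command(series="0.6 0 0 0 0;0.5 0 0 0 0;0.3 0 0 0 0;0 0 0 0 0;0 0 0 0 0;0 0 0 0 0;0 0 0 -0.08 0;0 0 0 -0.1 0;0 0 0 -0.1 0;0 0 0 -0.1 0")

```text
clock: 44.05
position: [0.4626, 0.0145, 0.2925]
ee_rot: [0.642, 0.767, 0.0, -0.0]
ft_force: [0.3, -0.2, 0.7]
grip_width: 1.0
grasp_force: 0.0
```

>>> arm_command(series="0 0.1 0 0 0;0 0.1 0 0 0;0 0.1 0 0 0;0 0.1 0 0 0;0 0 0 0 0;0 0 0 0 0;0 0 0 0 0;0 0 0 0 0;0 0 0 0 0;0 0 0 0 0")

```text
clock: 45.3
position: [0.4347, 0.1719, 0.2912]
ee_rot: [0.642, 0.767, 0.0, -0.0]
ft_force: [-0.7, -0.2, -0.3]
grip_width: 1.001
grasp_force: 0.0
```

Run:
```python
from h import *
st()
for n,rs in(("side",[(280,175,40,45),(265,120,60,50)]),("scene",[(222,138,45,70),(215,138,55,70)])):
    a=C[n]["pixels"].astype(int);c=snap(n,n+"_end")["pixels"].astype(int)
    d=cv2.blur(np.abs(a-c).max(2).astype(np.uint8),(3,3))
    for x,y,w,h in rs: print(n,"diff>25 px",(d[y:y+h,x:x+w]>25).sum(),"max",d[y:y+h,x:x+w].max())
    k,l,s,ce=cv2.connectedComponentsWithStats((d>30).astype(np.uint8))
    print([tuple(r) for r in s[1:] if r[4]>15])
```

```text
t 45.3 p [0.4347 0.1719 0.2912] xang 100.13 zax [ 0.  0. -1.] F [-0.67 -0.2  -0.33] w 1.001 g 0.0 j7 -0.33
side diff>25 px 210 max 51
side diff>25 px 1165 max 159
[(np.int32(277), np.int32(0), np.int32(89), np.int32(168), np.int32(7544)), (np.int32(505), np.int32(44), np.int32(4), np.int32(7), np.int32(22)), (np.int32(495), np.int32(55), np.int32(17), np.int32(79), np.int32(769)), (np.int32(283), np.int32(121), np.int32(229), np.int32(263), np.int32(16620)), (np.int32(478), np.int32(173), np.int32(12), np.int32(24), np.int32(129))]
scene diff>25 px 0 max 24
scene diff>25 px 0 max 24
[(np.int32(98), np.int32(0), np.int32(23), np.int32(26), np.int32(472)), (np.int32(145), np.int32(0), np.int32(24), np.int32(19), np.int32(327)), (np.int32(250), np.int32(0), np.int32(87), np.int32(89), np.int32(3025)), (np.int32(140), np.int32(42), np.int32(12), np.int32(7), np.int32(25)), (np.int32(142), np.int32(49), np.int32(16), np.int32(28), np.int32(103)), (np.int32(119), np.int32(51), np.int32(12), np.int32(28), np.int32(96)), (np.int32(160), np.int32(62), np.int32(6), np.int32(24), np.int32(87)), (np.int32(132), np.int32(98), np.int32(155), np.int32(57), np.int32(2169)), (np.int32(77), np.int32(127), np.int32(25), np.int32(9), np.int32(51)), (np.int32(0), np.int32(137), np.int32(203), np.int32(97), np.int32(7037)), (np.int32(196), np.int32(157), np.int32(10), np.int32(7), np.int32(44)), (np.int32(206), np.int32(187), np.int32(7), np.int32(10), np.int32(44))]
```

```bash
python3 -c "
from workcell import manip
print(manip.hand_in())"
```

```text
the job is handed in; nothing more can be done
None
```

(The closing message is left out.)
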